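# Hand a job's preset tools over into the customer's carrier, in order

## Robot

A 7-joint arm with a two-finger parallel gripper is mounted at the origin on the work surface. World frame = base frame: x ahead of the robot, y to its left, z up, the work surface at z = 0. Lengths are in mm, angles in rad, forces in N, time in s.
With the tool pointing down it reaches from about 400 to 875 mm from the base axis. Payload 4.4 kg.
Tool frame: the origin (TCP) lies at the very end of the fingers, on their centre line; the grasp point (between the pads) lies 19 mm behind it (ctrl.grip_depth is the distance from the TCP to the grasp point, in mm); z points along the fingers, x is the direction in which the jaws open and shut, and the axes are right-handed (so a half turn about z gives the same grasp; the last joint's range is limited). The gripper opens to 85 mm and grips with 20 to 120 N. Pads are 22 mm wide; open, the fingers measure 114 mm over their backs; the gripper's body (76 mm by 85 mm) begins 54 mm behind the grasp point. The pads swing forward as they close: fully open they stand 13 mm farther back than shut.
Start: joints at [-1.37, 0.628, 0.038, 1.517, -0.027, 0.996, -0.02], TCP at [171.345, 627.024, 231.313] pointing down, gripper open.
Joint ranges: [-3.06, 3.06], [-0.37, 2.12], [-1.25, 1.32], [0.18, 2.47], [-1.1, 4.24], [0.23, 1.98], [-2.94, 2.94]. Speed limits (rad/s): [2.57, 2.57, 3.14, 3.14, 3.14, 3.14, 3.14].

## Interface

Orientations are given as [roll, pitch, yaw] about the fixed x, y, z axes, in that order (R = Rz(yaw) Ry(pitch) Rx(roll)).
In Python, from cell import ctrl gives the robot as it stands.
- The arm moves only by the shell command python3 -m creep 'ROWS'. ROWS is JSON, a list of rows, each an object with "hand": the opening, from 0 (shut) to 1 (fully open); "travel": the shift along the tool's x, y, z in cm, a list of three; "angular": the turn, a rotation vector about the tool's x, y, z in degrees, a list of three. In form: [{"hand": hand, "travel": [tx, ty, tz], "angular": [rx, ry, rz]}, ...]. A call has 1 to 20 rows; each row is the pose to reach, as a shift and turn from the pose measured when the call began, along the tool's axes at that moment; what a row does not reach only later rows make up. A row lasts 1/10 s, in which the tool goes at most 50 mm and 8.59 degrees, less where a joint would pass 70% of its speed; a pose out of reach is approached as far as the arm can. A call with a gripper value outside its range is refused whole. The fingers move at their own pace and stop on an object; the grip force is fixed at half the most. Time passes only in rows, so rows that repeat a pose let the fingers close. It gives the time, the measured TCP pose, the force and the opening at its end, in the units of the state.
- ctrl.read_state(): the state, without advancing time (a new reading comes with each control period).
- ctrl.get_image(name): name is "scene" or "top" or "wrist"; returns a dict with "frame" (384x512x3 uint8, red, green, blue), "fx", "fy", "cx", "cy" (pixels), "origin" and "orientation" of the camera in the world. Camera axes: x right, y down, z forward; pixel columns grow to the right and rows downward; lengths in mm; the calibration is good to about 2 mm. A picture is of the moment at which its call begins. There is no depth.
- ctrl.finish_job(): hands the job in, once; it reports no verdict.
Trained networks look in the newest picture that a camera, given by its name, has taken for a name from the list of things; names that differ only in an ending like _2 or _b are one class to them, and where a whole thing is asked for, a point or a joint stands for the part that bears it (a point fixed in the world has none). Each returns a list of dicts, best first, with "confidence" (0 to 1); they miss things now and then, are a little off and sometimes report something else, mostly with a low value. They report only what shows in the picture. A call takes as long as a camera call.
- ctrl.regions_of(camera, thing): "region" (384x512 bool, what is visible of it).
- ctrl.spot_point(camera, thing): "at" ([x, y, z] in mm, in world coordinates, good to about 4 mm: a listed point, or the origin of a listed thing).
The state is a dict: "clock": time; "qpos": joint angles; "qd": joint speeds; "tau": joint torques, N m; "eef_pos": TCP position; "tool_rot": TCP orientation; "force": force on the tool from outside, world axes, zero at the start; "torque": the same for the moment, N m; "width": finger opening in mm.
Only numpy, scipy, OpenCV 4.12 (cv2) and the standard library are available. Lean on these libraries where they do the work, as an engineer would, in place of code of your own. Each camera call takes 0.05 s, during which the arm holds its last target. There are 200 camera calls.

## Task

The four preset tools for one milling job stand in the grey rack in the order in which the job uses them, counted from the rack's red end cap. Move them all into the customer's blue carrier in the same order counted from the carrier's red end cap (the tool next to the red cap goes next to the red cap, and so on), each upright and fully down in its own sleeve, then let go. Keep every tool upright and lower it into place; do not let it drop.

Things in the scene. Friction and masses are not known exactly. Their poses are not given: they have to be found in the camera images.
- tool_mill: blue-ringed collet chuck: bright nut 34 mm across at 34-60 mm above the origin, gold end mill up to 81 mm; 0.5 kg. Round; grip the cylinder. Origin on its axis, under its steel flange (52 mm across, 16 mm thick, ring on top to 20 mm); z up. Below, a cone, 32 narrowing to 20 mm, and a stud reach 56 mm down. At the start it stands in its sleeve in the grey rack
- tool_drill: yellow-ringed drill chuck: black cylinder 40 mm across at 28-62 mm above the origin, cone and thin drill up to 82 mm; 0.6 kg. Round; grip the cylinder. Origin on its axis, under its steel flange (52 mm across, 16 mm thick, ring on top to 20 mm); z up. Below, a cone, 32 narrowing to 20 mm, and a stud reach 56 mm down. At the start it stands in its sleeve in the grey rack
- tool_face: green-ringed face mill: dark cylinder 43 mm across at 34-66 mm (its top) above the origin, gold inserts at its edge; 0.65 kg. Round; grip the cylinder. Origin on its axis, under its steel flange (52 mm across, 16 mm thick, ring on top to 20 mm); z up. Below, a cone, 32 narrowing to 20 mm, and a stud reach 56 mm down. At the start it stands in its sleeve in the grey rack
- tool_probe: orange-ringed probe: white cylinder 40 mm across at 28-64 mm above the origin, red-tipped stylus up to 84 mm; 0.5 kg. Round; grip the cylinder. Origin on its axis, under its steel flange (52 mm across, 16 mm thick, ring on top to 20 mm); z up. Below, a cone, 32 narrowing to 20 mm, and a stud reach 56 mm down. At the start it stands in its sleeve in the grey rack
- sleeve_mill: fixed black sleeve of the grey rack (76 mm wide) in which the blue-ringed tool stands at the start; four alike, 78 mm apart in a straight row. Origin at the middle of its 42 mm hole in its upper face, 68 mm above the counter; x across the rack, y along the row
- sleeve_drill: fixed black sleeve of the grey rack (76 mm wide) in which the yellow-ringed tool stands at the start; four alike, 78 mm apart in a straight row. Origin at the middle of its 42 mm hole in its upper face, 68 mm above the counter; x across the rack, y along the row
- sleeve_face: fixed black sleeve of the grey rack (76 mm wide) in which the green-ringed tool stands at the start; four alike, 78 mm apart in a straight row. Origin at the middle of its 42 mm hole in its upper face, 68 mm above the counter; x across the rack, y along the row
- sleeve_probe: fixed black sleeve of the grey rack (76 mm wide) in which the orange-ringed tool stands at the start; four alike, 78 mm apart in a straight row. Origin at the middle of its 42 mm hole in its upper face, 68 mm above the counter; x across the rack, y along the row
- red_cap: red end cap of the grey rack, a fixed upright plate, 90 mm across the rack, 16 along it, 80 high; marks the beginning of the row and may be at either end (a grey cap closes the other). Origin under its centre, on the counter, in line with the row, 48 mm from the middle of the nearest sleeve
- carrier: blue fixed carrier, empty, 346 mm long: a row of four black sleeves, tops 68 mm above the counter, 42 mm holes (5 mm play round a cone; the flange rests on the sleeve). Origin under its centre, on the counter; y along the row to its red cap (grey cap at the other end, both 80 mm high). Middles of sleeves at y = +117 (by the red cap), +39, -39, -117 mm

How it is judged (in metres and radians):
At the end, for the whole second after the job is handed in: Each tool stands in the carrier at the place with the same number from the red cap as its sleeve has in the grey rack: within 10 mm of the sleeve's middle along and across, flange down on it (origin 64 to 73 mm above the carrier's underside), upright within 0.1 rad, at rest, released (((horizontal distance between sleeve_mill and red_cap between 0 and 0.087 m and y of tool_mill in the frame of carrier between 0.107 and 0.127 m) or (horizontal distance between sleeve_mill and red_cap between 0.087 and 0.165 m and y of tool_mill in the frame of carrier between 0.029 and 0.049 m) or (horizontal distance between sleeve_mill and red_cap between 0.165 and 0.243 m and y of tool_mill in the frame of carrier between -0.049 and -0.029 m) or (horizontal distance between sleeve_mill and red_cap between 0.243 and 1 m and y of tool_mill in the frame of carrier between -0.127 and -0.107 m)) and x of tool_mill in the frame of carrier between -0.01 and 0.01 m and z of tool_mill in the frame of carrier between 0.064 and 0.073 m and angle between each of tool_mill, tool_drill, tool_face, tool_probe's own z axis and vertical below 0.1 rad and linear speed of each of tool_mill, tool_drill, tool_face, tool_probe below 0.03 m/s and contact force between the fingers and tool_mill below 0.2 N and ((horizontal distance between sleeve_drill and red_cap between 0 and 0.087 m and y of tool_drill in the frame of carrier between 0.107 and 0.127 m) or (horizontal distance between sleeve_drill and red_cap between 0.087 and 0.165 m and y of tool_drill in the frame of carrier between 0.029 and 0.049 m) or (horizontal distance between sleeve_drill and red_cap between 0.165 and 0.243 m and y of tool_drill in the frame of carrier between -0.049 and -0.029 m) or (horizontal distance between sleeve_drill and red_cap between 0.243 and 1 m and y of tool_drill in the frame of carrier between -0.127 and -0.107 m)) and x of tool_drill in the frame of carrier between -0.01 and 0.01 m and z of tool_drill in the frame of carrier between 0.064 and 0.073 m and contact force between the fingers and tool_drill below 0.2 N and ((horizontal distance between sleeve_face and red_cap between 0 and 0.087 m and y of tool_face in the frame of carrier between 0.107 and 0.127 m) or (horizontal distance between sleeve_face and red_cap between 0.087 and 0.165 m and y of tool_face in the frame of carrier between 0.029 and 0.049 m) or (horizontal distance between sleeve_face and red_cap between 0.165 and 0.243 m and y of tool_face in the frame of carrier between -0.049 and -0.029 m) or (horizontal distance between sleeve_face and red_cap between 0.243 and 1 m and y of tool_face in the frame of carrier between -0.127 and -0.107 m)) and x of tool_face in the frame of carrier between -0.01 and 0.01 m and z of tool_face in the frame of carrier between 0.064 and 0.073 m and contact force between the fingers and tool_face below 0.2 N and ((horizontal distance between sleeve_probe and red_cap between 0 and 0.087 m and y of tool_probe in the frame of carrier between 0.107 and 0.127 m) or (horizontal distance between sleeve_probe and red_cap between 0.087 and 0.165 m and y of tool_probe in the frame of carrier between 0.029 and 0.049 m) or (horizontal distance between sleeve_probe and red_cap between 0.165 and 0.243 m and y of tool_probe in the frame of carrier between -0.049 and -0.029 m) or (horizontal distance between sleeve_probe and red_cap between 0.243 and 1 m and y of tool_probe in the frame of carrier between -0.127 and -0.107 m)) and x of tool_probe in the frame of carrier between -0.01 and 0.01 m and z of tool_probe in the frame of carrier between 0.064 and 0.073 m and contact force between the fingers and tool_probe below 0.2 N); the robot touches nothing.
It fails at once if a tool is tipped over (leans by more than 35 degrees) (angle between any of tool_mill, tool_drill, tool_face, tool_probe's own z axis and vertical above 0.61 rad).
It fails at once if a tool is dropped (out of the fingers and falling faster than 0.7 m/s, a fall of about 25 mm) ((linear speed of tool_mill above 0.7 m/s and contact force between the fingers and tool_mill below 0.05 N) or (linear speed of tool_drill above 0.7 m/s and contact force between the fingers and tool_drill below 0.05 N) or (linear speed of tool_face above 0.7 m/s and contact force between the fingers and tool_face below 0.05 N) or (linear speed of tool_probe above 0.7 m/s and contact force between the fingers and tool_probe below 0.05 N)).
It also fails if it takes over 128 s, if anything falls off the work surface, if the arm or the gripper's body presses on something with over 40 N, if the wrist force passes 120 N, or if a joint passes its speed limit or range.

## Working session

There is one attempt and no reset: what is moved stays moved. The work goes in short steps, Python scripts to look and compute and a shell command to move; the robot and the scene stay as the last step left them, time stands still between calls to the robot, and variables do not carry over. Pictures are saved under pics/ and viewed, about 12 in all and at most 16, crops included, and the job is handed in when it is done.

```bash
mkdir -p pics; ls
python3 - <<'E'
from cell import ctrl
import cv2,numpy as np
s=ctrl.read_state();print(s['clock'],s['eef_pos'],s['tool_rot'],s['width'])
for c in ['top','scene']:
    im=ctrl.get_image(c);cv2.imwrite(f'pics/{c}0.png',im['frame'][:,:,::-1])
    print(c,im['origin'],im['orientation'],im['fx'])
    for n in ['tool_mill','tool_drill','tool_face','tool_probe','red_cap','carrier','sleeve_mill','sleeve_drill','sleeve_face','sleeve_probe']:
        print(n,[(np.round(r['at'],1).tolist(),round(r['confidence'],2)) for r in ctrl.spot_point(c,n)[:3]])
E
```

```text
pics
0.0 [171.14644581 626.39766404 230.38784544] [-3.14158856e+00  1.92332654e-03  1.30402877e+00] 85.14891519360818
top [ 266.11688266  -21.44582045 1213.09183745] [-2.92019314e+00  2.16539025e-03 -1.50620325e+00] 401.68105203287695
tool_mill [([568.2, 330.3, 70.0], 0.77)]
tool_drill [([547.1, 179.5, 65.7], 0.83)]
tool_face [([535.6, 99.6, 67.5], 0.65)]
tool_probe [([558.1, 262.5, 71.4], 0.78)]
red_cap [([576.4, 384.1, -2.8], 0.5)]
carrier [([502.5, -229.8, 1.3], 0.75)]
sleeve_mill [([565.4, 335.8, 70.0], 0.73)]
sleeve_drill [([544.4, 180.9, 63.2], 0.78)]
sleeve_face [([539.4, 102.1, 70.0], 0.73)]
sleeve_probe [([555.3, 254.6, 68.3], 0.53)]
scene [ 869.09619972  566.63644304 1010.94547964] [-2.52363791 -0.01353272  2.61971335] 409.2067311519954
tool_mill [([567.4, 329.6, 66.3], 0.57)]
tool_drill []
tool_face [([531.3, 102.3, 68.5], 0.64)]
tool_probe [([554.7, 257.0, 63.4], 0.59)]
red_cap [([576.7, 386.6, 0.7], 0.76)]
carrier [([502.9, -229.9, -2.3], 0.66)]
sleeve_mill [([567.3, 336.6, 65.9], 0.85), ([502.4, -229.5, -1.6], 0.21)]
sleeve_drill [([546.0, 180.4, 65.7], 0.62), ([534.3, 101.1, 69.2], 0.29)]
sleeve_face [([534.5, 102.1, 72.2], 0.65)]
sleeve_probe [([555.2, 256.2, 66.7], 0.69)]
```

View pics/top0.png

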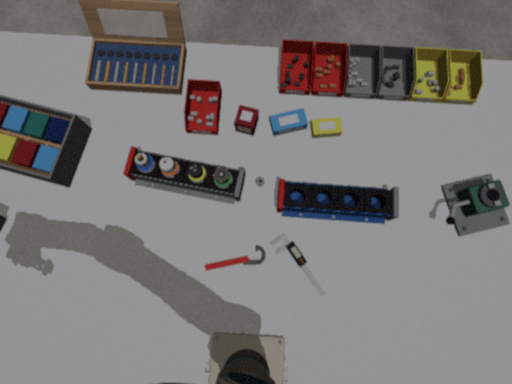

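View pics/scene0.png

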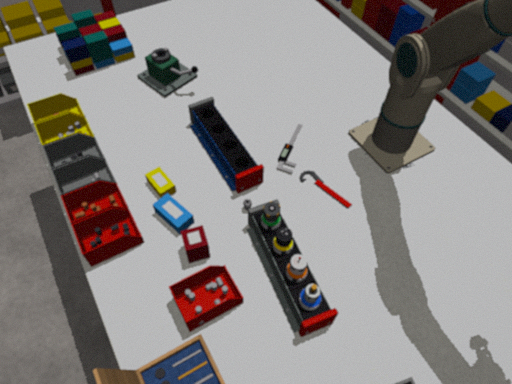

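Top: the rack's red cap is at left (131,160), with the tools in order blue, white/orange, yellow, green. The carrier's red cap is also at left (281,197), with holes at about (297,197) to (376,202). In the scene view both red caps face each other's side (+y). Next I need the carrier's angle.

```bash
cat > h.py <<'E'
from cell import ctrl
import cv2,numpy as np
from scipy.spatial.transform import Rotation as R
def ray(im,uv,z):
    d=R.from_euler('xyz',im['orientation']).as_matrix()@np.array([(uv[0]-im['cx'])/im['fx'],(uv[1]-im['cy'])/im['fy'],1])
    o=np.array(im['origin']);return (o+d*(z-o[2])/d[2])[:2]
def proj(im,p):
    c=R.from_euler('xyz',im['orientation']).as_matrix().T@(np.array(p,float)-im['origin'])
    return np.array([im['fx']*c[0]/c[2]+im['cx'],im['fy']*c[1]/c[2]+im['cy']])
def go(p,yaw,hand=None):
    s=ctrl.read_state();M=R.from_euler('xyz',s['tool_rot'])
    print('t',round(s['clock'],2),'tcp',np.round(s['eef_pos'],1),'yaw',round(s['tool_rot'][2],3),'w',round(s['width'],1),'F',np.round(s['force'],1))
    print('travel cm',np.round(M.inv().apply(np.array(p)-s['eef_pos'])/10,2),'ang deg',np.round(np.degrees((M.inv()*R.from_euler('xyz',[np.pi,0,yaw])).as_rotvec()),1))
E
python3 - <<'E'
from h import *
im=ctrl.get_image('top');f=im['frame'][:,:,::-1]
c=cv2.resize(f[150:230,265:405],None,fx=5,fy=5,interpolation=cv2.INTER_CUBIC)
cv2.imwrite('pics/car.png',c)
for m in ['top','scene']:
    if m=='scene': im=ctrl.get_image('scene')
    r=ctrl.regions_of(m,'carrier')[0];print(r['confidence'],cv2.minAreaRect(np.argwhere(r['region'])[:,::-1].astype(np.float32)))
    hsv=cv2.cvtColor(im['frame'],cv2.COLOR_RGB2HSV)
    k=cv2.dilate(r['region'].astype(np.uint8),np.ones((5,5)))>0
    red=k&((hsv[...,0]<8)|(hsv[...,0]>172))&(hsv[...,1]>150)&(hsv[...,2]>60)
    print('red',red.sum(),np.argwhere(red).mean(0)[::-1])
for y in (0,):
  for a in (-.2,-.1,0,.1): print(a,[proj(ctrl.get_image('top') if 0 else im,[502.7-np.sin(a)*t,-229.8+np.cos(a)*t,68]).round(0).tolist() for t in (117,-117)])
E
```

```text
0.69 ((337.7359313964844, 202.19161987304688), (122.00505065917969, 37.52982711791992), 3.544766426086426)
red 165 [281.         194.41818182]
0.62 ((318.2585754394531, 321.89654541015625), (14.855626106262207, 42.89562225341797), 68.19859313964844)
red 357 [317.77030812 319.29971989]
-0.2 [[234.0, 165.0], [214.0, 112.0]]
-0.1 [[238.0, 164.0], [210.0, 113.0]]
0 [[242.0, 162.0], [207.0, 114.0]]
0.1 [[245.0, 161.0], [204.0, 115.0]]
```

View pics/car.png

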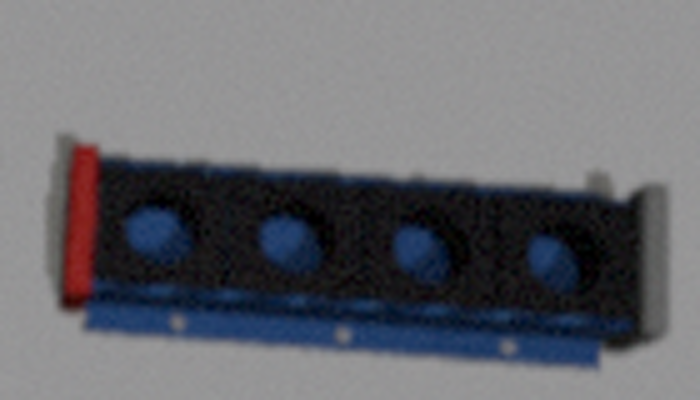

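The crop shows the carrier's upper face with corners at about (100,158), (640,200), (630,325) and (95,285) in the crop. The red cap is at left (82,225) and the four holes are unobstructed.

Run:
```python
from h import *
im=ctrl.get_image('top')
P=[ray(im,((u+.5)/5-.5+265,(v+.5)/5-.5+150),68) for u,v in [(101,160),(638,201),(632,322),(94,284)]]
for p in P: print(p.round(1))
print('centre',np.mean(P,0).round(1))
d=(P[0]+P[3]-P[1]-P[2]);print('row angle from y',np.arctan2(-d[0],d[1]), 'edges',[np.arctan2(-e[0],e[1]) for e in (P[0]-P[1],P[3]-P[2])], np.hypot(*d)/2)
# rack fit
S=np.array([[567,334.0],[555.3,256.5],[546,180.5],[535.5,101]])
t=np.array([117,39,-39,-117]);b=(t@(S-S.mean(0)))/(t@t);print('rack',S.mean(0),b,np.arctan2(-b[0],b[1]))
u=b/np.hypot(*b);[print((S.mean(0)+k*u).round(1)) for k in t]
go([*(S.mean(0)+117*u),240],np.arctan2(-b[0],b[1]))
```

```text
[538.3 -75.1]
[ 533.8 -388.4]
[ 462.3 -384.5]
[464.6 -74.8]
centre [ 499.8 -230.7]
row angle from y -0.010785729443515425 edges [np.float64(-0.014258788325050092), np.float64(-0.0072710010577240105)] 311.5092353468931
rack [550.95 218.  ] [0.13307692 0.99358974] -0.13314311818510036
[566.5 334. ]
[556.1 256.7]
[545.8 179.3]
[535.4 102. ]
t 1.35 tcp [171.4 627.  231.3] yaw 1.304 w 85.6 F [-0.6  0.3 -0.1]
travel cm [-17.85  45.84  -0.87] ang deg [-0.  -0.  82.3]
```

```bash
python3 -m creep '[{"hand":1,"travel":[-8.9,22.9,-1.8],"angular":[0,0,41]},{"hand":1,"travel":[-8.9,22.9,-1.8],"angular":[0,0,41]},{"hand":1,"travel":[-8.9,22.9,-1.8],"angular":[0,0,41]},{"hand":1,"travel":[-8.9,22.9,-1.8],"angular":[0,0,41]},{"hand":1,"travel":[-8.9,22.9,-1.8],"angular":[0,0,41]},{"hand":1,"travel":[-17.85,45.8,-1.8],"angular":[0,0,82.3]},{"hand":1,"travel":[-17.85,45.8,-1.8],"angular":[0,0,82.3]},{"hand":1,"travel":[-17.85,45.8,-1.8],"angular":[0,0,82.3]},{"hand":1,"travel":[-17.85,45.8,-1.8],"angular":[0,0,82.3]},{"hand":1,"travel":[-17.85,45.8,-1.8],"angular":[0,0,82.3]},{"hand":1,"travel":[-17.85,45.8,-1.8],"angular":[0,0,82.3]},{"hand":1,"travel":[-17.85,45.8,-1.8],"angular":[0,0,82.3]},{"hand":1,"travel":[-17.85,45.8,-1.8],"angular":[0,0,82.3]},{"hand":1,"travel":[-17.85,45.8,-1.8],"angular":[0,0,82.3]}]'
python3 - <<'E'
from h import *
go([566.5,334,250],-.133)
im=ctrl.get_image('wrist');cv2.imwrite('pics/w1.png',im['frame'][:,:,::-1])
for n in ['mill','probe','drill','face']:
    for p in ('tool_','sleeve_'):
        print(p+n,[(np.round(r['at'],1).tolist(),round(r['confidence'],2)) for r in ctrl.spot_point('wrist',p+n)[:2]])
E
```

```text
clock: 2.75
eef_pos: [564.6, 336.0, 249.2]
tool_rot: [-3.141, 0.001, -0.129]
force: [0.2, -0.6, 0.7]
width: 85.8
t 2.75 tcp [564.6 336.  249.2] yaw -0.129 w 85.8 F [ 0.2 -0.6  0.7]
travel cm [ 0.21  0.17 -0.08] ang deg [-0.1  0.1  0.2]
tool_mill [([566.6, 332.3, 67.7], 0.88)]
sleeve_mill []
tool_probe [([558.6, 261.9, 67.7], 0.88)]
sleeve_probe []
tool_drill [([543.6, 182.5, 65.9], 0.84)]
sleeve_drill []
tool_face []
sleeve_face []
```

View pics/w1.png

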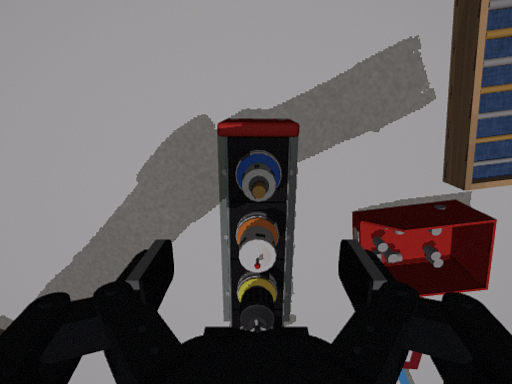

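The wrist view shows the row running vertically and the jaws across it. The mill nut is at (260,184) with its tip at (260,191), the probe top at (257,254), and the drill below at (257,312). Next I work out positions along the row.

Run:
```python
from h import *
im=ctrl.get_image('wrist');print(im['origin'],im['orientation'])
for n,u,z in [('mill ring',(259,174),86),('mill nut',(260,184),128),('mill tip',(260,191),149),('probe ring',(258,235),86),('probe top',(257,254),132),('drill ring',(257,293),86)]: print(n,ray(im,u,z).round(1))
go([566.5,333.5,100],-.133)
```

```text
[575.82323152 408.22702321 392.35440421] [ 2.84508777e+00 -2.31906615e-04 -1.32335857e-01]
mill ring [569.6 333.2]
mill nut [570.1 333.4]
mill tip [569.7 332.9]
probe ring [558.8 259.3]
probe top [557.5 260.4]
drill ring [547. 179.]
t 3.25 tcp [566.  334.1 249.3] yaw -0.132 w 85.7 F [-0.1  0.7  0.2]
travel cm [ 0.06  0.06 14.93] ang deg [-0.  0.  0.]
```

```bash
python3 -m creep '[{"hand":1,"travel":[0.25,0.1,4],"angular":[0,0,0]},{"hand":1,"travel":[0.25,0.1,8],"angular":[0,0,0]},{"hand":1,"travel":[0.25,0.1,12],"angular":[0,0,0]},{"hand":1,"travel":[0.25,0.1,14],"angular":[0,0,0]},{"hand":1,"travel":[0.25,0.1,15.4],"angular":[0,0,0]},{"hand":1,"travel":[0.25,0.1,15.4],"angular":[0,0,0]},{"hand":1,"travel":[0.25,0.1,15.4],"angular":[0,0,0]},{"hand":0,"travel":[0.25,0.1,15.4],"angular":[0,0,0]},{"hand":0,"travel":[0.25,0.1,15.4],"angular":[0,0,0]},{"hand":0,"travel":[0.25,0.1,15.4],"angular":[0,0,0]},{"hand":0,"travel":[0.25,0.1,15.4],"angular":[0,0,0]},{"hand":0,"travel":[0.25,0.1,15.4],"angular":[0,0,0]},{"hand":0,"travel":[0.25,0.1,15.4],"angular":[0,0,0]},{"hand":0,"travel":[0.25,0.1,15.4],"angular":[0,0,0]},{"hand":0,"travel":[0.25,0.1,15.4],"angular":[0,0,0]},{"hand":0,"travel":[0.25,0.1,15.4],"angular":[0,0,0]}]'
```

```text
clock: 4.85
eef_pos: [568.0, 333.2, 96.3]
tool_rot: [-3.141, 0.001, -0.132]
force: [-1.7, 0.0, 5.1]
width: 32.5
```

```bash
python3 -m creep '[{"hand":0,"travel":[0,0,-1],"angular":[0,0,0]},{"hand":0,"travel":[0,0,-3],"angular":[0,0,0]},{"hand":0,"travel":[0,0,-6],"angular":[0,0,0]},{"hand":0,"travel":[0,0,-9],"angular":[0,0,0]},{"hand":0,"travel":[0,0,-13],"angular":[0,0,0]},{"hand":0,"travel":[0,0,-16.5],"angular":[0,0,0]},{"hand":0,"travel":[0,0,-16.5],"angular":[0,0,0]},{"hand":0,"travel":[0,0,-16.5],"angular":[0,0,0]}]'
python3 - <<'E'
from h import *
c=np.array([501.5,-230]);a=-.011;p=c+117*np.array([-np.sin(a),np.cos(a)]);print(p)
go([*p,262],a)
E
```

```text
clock: 5.65
eef_pos: [567.4, 332.8, 260.9]
tool_rot: [-3.141, 0.001, -0.132]
force: [-0.3, -0.6, -7.0]
width: 32.5
[ 502.78697405 -113.00707843]
t 5.65 tcp [567.4 332.8 260.9] yaw -0.132 w 32.5 F [-0.3 -0.6 -7. ]
travel cm [-0.53 45.04 -0.13] ang deg [-0.   0.1 -6.9]
```

```bash
python3 -m creep '[{"hand":0,"travel":[0,2,0],"angular":[0,0,0]},{"hand":0,"travel":[0,5,0],"angular":[0,0,-1]},{"hand":0,"travel":[-0.1,9,0],"angular":[0,0,-1]},{"hand":0,"travel":[-0.2,13,0],"angular":[0,0,-2]},{"hand":0,"travel":[-0.2,17,0],"angular":[0,0,-3]},{"hand":0,"travel":[-0.3,21,0],"angular":[0,0,-3]},{"hand":0,"travel":[-0.3,25,0],"angular":[0,0,-4]},{"hand":0,"travel":[-0.4,29,0],"angular":[0,0,-5]},{"hand":0,"travel":[-0.4,33,0],"angular":[0,0,-5]},{"hand":0,"travel":[-0.5,37,0],"angular":[0,0,-6]},{"hand":0,"travel":[-0.5,41,0],"angular":[0,0,-6.9]},{"hand":0,"travel":[-0.5,43.5,0],"angular":[0,0,-6.9]},{"hand":0,"travel":[-0.5,45,0],"angular":[0,0,-6.9]},{"hand":0,"travel":[-0.5,45,0],"angular":[0,0,-6.9]},{"hand":0,"travel":[-0.5,45,0],"angular":[0,0,-6.9]}]'
python3 - <<'E'
from h import *
go([502.8,-113,262],-.011)
im=ctrl.get_image('wrist');cv2.imwrite('pics/w2.png',im['frame'][:,:,::-1])
print([(np.round(r['at'],1).tolist(),round(r['confidence'],2)) for r in ctrl.spot_point('wrist','carrier')[:2]])
print([(np.round(r['at'],1).tolist(),round(r['confidence'],2)) for r in ctrl.spot_point('wrist','tool_mill')[:2]])
for t in (117,39,-39,-117): print(proj(im,[501.5+.011*t,-230+t,68]).round(1))
E
```

```text
clock: 7.15
eef_pos: [501.9, -111.7, 259.0]
tool_rot: [-3.14, 0.005, -0.012]
force: [1.1, -0.0, -6.0]
width: 32.7
t 7.15 tcp [ 501.9 -111.7  259. ] yaw -0.012 w 32.7 F [ 1.1 -0.  -6. ]
travel cm [ 0.09  0.13 -0.3 ] ang deg [-0.1  0.3 -0.1]
[]
[([497.1, -110.9, 230.4], 0.63)]
[257.2 169.4]
[257.1 228.7]
[257.1 281. ]
[257.1 327.5]
```

View pics/w2.png

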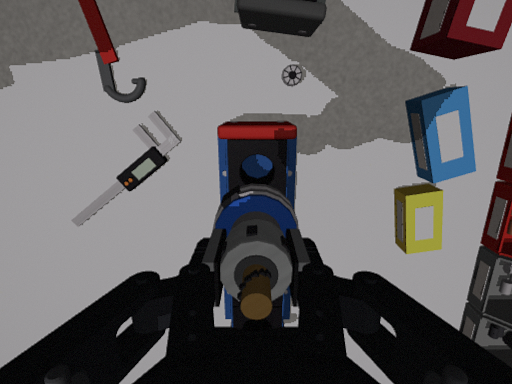

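Held mill at (257,250). Carrier hole 1 is seen at (257,171) against (257,169) predicted. I'll check the cap edges in a zoomed crop.

Run:
```python
from h import *
im=ctrl.get_image('wrist');f=im['frame'][110:200,200:315,::-1].copy()
f=cv2.resize(f,None,fx=6,fy=6,interpolation=cv2.INTER_CUBIC);f=cv2.convertScaleAbs(f,alpha=2.2,beta=10)
def d(p,c):
    u=(proj(im,p)-[200,110]+.5)*6-.5;cv2.circle(f,tuple(int(x) for x in u.round()),2,c,-1)
a=-.011
def w(x,y,z): return [501.5+x-np.sin(a)*y*1,-230+y+np.sin(a)*x,z]
for x in (-45,45):
    for y in (157,173): d(w(x,y,80),(0,255,0))
for q in np.linspace(0,2*np.pi,24): d(w(21*np.cos(q),117+21*np.sin(q),68),(0,255,255))
cv2.imwrite('pics/w2c.png',f)
```

```text
(no output)
```

View pics/w2c.png

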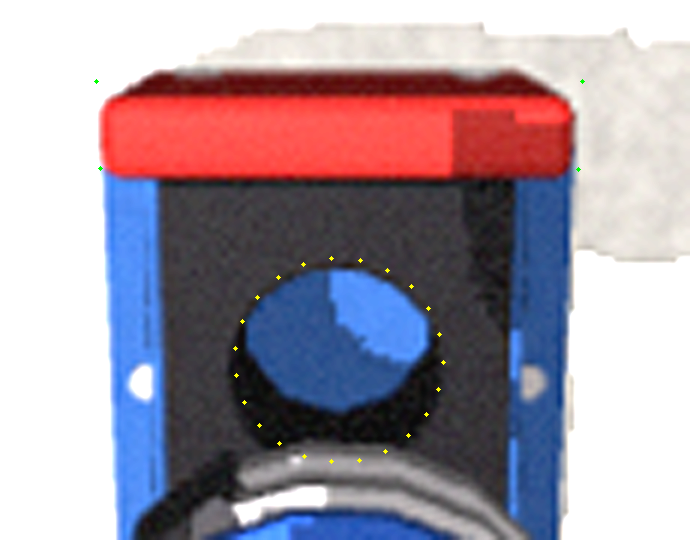

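Run:
```python
from h import *
go([502,-114.5,97],-.011)
```

```text
t 7.35 tcp [ 503.1 -111.1  260.1] yaw -0.009 w 32.6 F [ 0.3 -0.1 -6. ]
travel cm [-0.07  0.36 16.31] ang deg [-0.1  0.1  0.1]
```

```bash
python3 -m creep '[{"hand":0,"travel":[-0.1,0.35,2],"angular":[0,0,0]},{"hand":0,"travel":[-0.1,0.35,5],"angular":[0,0,0]},{"hand":0,"travel":[-0.1,0.35,8],"angular":[0,0,0]},{"hand":0,"travel":[-0.1,0.35,9],"angular":[0,0,0]},{"hand":0,"travel":[-0.1,0.35,10],"angular":[0,0,0]},{"hand":0,"travel":[-0.1,0.35,11],"angular":[0,0,0]},{"hand":0,"travel":[-0.1,0.35,12],"angular":[0,0,0]},{"hand":0,"travel":[-0.1,0.35,13],"angular":[0,0,0]},{"hand":0,"travel":[-0.1,0.35,14],"angular":[0,0,0]},{"hand":0,"travel":[-0.1,0.35,15],"angular":[0,0,0]},{"hand":0,"travel":[-0.1,0.35,15.7],"angular":[0,0,0]},{"hand":0,"travel":[-0.1,0.35,15.7],"angular":[0,0,0]}]'
```

```text
clock: 8.55
eef_pos: [501.0, -114.3, 102.1]
tool_rot: [-3.14, 0.004, -0.01]
force: [0.0, -0.1, -5.6]
width: 32.6
```

No side force. I'll lower the last 6 mm and check the force.

```bash
python3 -m creep '[{"hand":0,"travel":[0.05,0,0.3],"angular":[0,0,0]},{"hand":0,"travel":[0.05,0,0.5],"angular":[0,0,0]},{"hand":0,"travel":[0.05,0,0.5],"angular":[0,0,0]},{"hand":0,"travel":[0.05,0,0.6],"angular":[0,0,0]},{"hand":0,"travel":[0.05,0,0.6],"angular":[0,0,0]}]'
```

```text
clock: 9.05
eef_pos: [501.7, -114.3, 96.4]
tool_rot: [-3.14, 0.004, -0.01]
force: [-0.5, 0.1, -5.5]
width: 32.6
```

```bash
python3 -m creep '[{"hand":0,"travel":[0,0,0.1],"angular":[0,0,0]},{"hand":0,"travel":[0,0,0.2],"angular":[0,0,0]},{"hand":0,"travel":[0,0,0.25],"angular":[0,0,0]},{"hand":0,"travel":[0,0,0.25],"angular":[0,0,0]}]'
```

```text
clock: 9.45
eef_pos: [501.7, -114.3, 96.1]
tool_rot: [-3.139, 0.003, -0.01]
force: [-5.9, 1.5, 17.8]
width: 32.6
```

```bash
python3 -m creep '[{"hand":1,"travel":[0,0,0],"angular":[0,0,0]},{"hand":1,"travel":[0,0,0],"angular":[0,0,0]},{"hand":1,"travel":[0,0,0],"angular":[0,0,0]},{"hand":1,"travel":[0,0,0],"angular":[0,0,0]},{"hand":1,"travel":[0,0,0],"angular":[0,0,0]},{"hand":1,"travel":[0,0,0],"angular":[0,0,0]},{"hand":1,"travel":[0,0,-2],"angular":[0,0,0]},{"hand":1,"travel":[0,0,-5],"angular":[0,0,0]},{"hand":1,"travel":[0,0,-9],"angular":[0,0,0]},{"hand":1,"travel":[0,0,-13],"angular":[0,0,0]},{"hand":1,"travel":[0,0,-15.5],"angular":[0,0,0]},{"hand":1,"travel":[0,0,-15.5],"angular":[0,0,0]},{"hand":1,"travel":[0,0,-15.5],"angular":[0,0,0]}]'
python3 - <<'E'
from h import *
go([557,258,250],-.133)
im=ctrl.get_image('wrist');cv2.imwrite('pics/w3.png',im['frame'][:,:,::-1])
print([(np.round(r['at'],1).tolist(),round(r['confidence'],2)) for r in ctrl.spot_point('wrist','tool_mill')[:2]])
print([(np.round(r['at'],1).tolist(),round(r['confidence'],2)) for r in ctrl.spot_point('wrist','carrier')[:2]])
E
```

```text
clock: 10.75
eef_pos: [502.0, -114.5, 251.2]
tool_rot: [-3.139, 0.002, -0.01]
force: [-0.2, 0.3, -0.3]
width: 85.6
t 10.75 tcp [ 502.  -114.5  251.2] yaw -0.01 w 85.6 F [-0.2  0.3 -0.3]
travel cm [  5.14 -37.3    0.22] ang deg [-0.2  0.1  7.1]
[([497.9, -116.4, 67.7], 0.6)]
[([499.4, -232.3, 2.5], 0.73)]
```

View pics/w3.png

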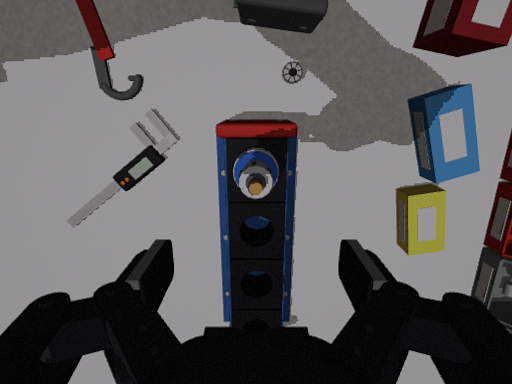

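Mill stands upright at (256,176), first place by the red cap. Empty holes 2 and 3 are at (256,231) and (256,284).

```bash
python3 - <<'E'
from h import *
im=ctrl.get_image('wrist')
for n,u,z in [('mill ring',(256,171),86),('h2',(256.5,231),68),('h3',(256.5,283.5),68)]: print(n,ray(im,u,z).round(1))
go([557,258,251],-.133)
E
python3 -m creep '[{"hand":1,"travel":[1,-5,0],"angular":[0,0,1]},{"hand":1,"travel":[1.5,-10,0],"angular":[0,0,2]},{"hand":1,"travel":[2,-15,0],"angular":[0,0,3]},{"hand":1,"travel":[2.7,-20,0],"angular":[0,0,4]},{"hand":1,"travel":[3.5,-25,0],"angular":[0,0,5]},{"hand":1,"travel":[4.2,-30,0],"angular":[0,0,6]},{"hand":1,"travel":[4.8,-35,0],"angular":[0,0,7]},{"hand":1,"travel":[5.1,-37.3,0],"angular":[0,0,7.1]},{"hand":1,"travel":[5.1,-37.3,0],"angular":[0,0,7.1]},{"hand":1,"travel":[5.1,-37.3,0],"angular":[0,0,7.1]},{"hand":1,"travel":[5.1,-37.3,0],"angular":[0,0,7.1]}]'
python3 - <<'E'
from h import *
go([557,258,97],-.133)
im=ctrl.get_image('wrist')
for n in ['tool_probe','tool_drill','tool_face']: print(n,[(np.round(r['at'],1).tolist(),round(r['confidence'],2)) for r in ctrl.spot_point('wrist',n)[:2]])
cv2.imwrite('pics/w4.png',cv2.resize(im['frame'][120:330,200:315,::-1],None,fx=2.8,fy=2.8))
E
```

```text
mill ring [ 500.7 -111.1]
h2 [ 500.4 -192.4]
h3 [ 499.7 -268.8]
t 10.95 tcp [ 501.2 -114.5  249.8] yaw -0.01 w 85.5 F [ 0.8 -0.2 -0.5]
travel cm [ 5.21e+00 -3.73e+01 -3.00e-02] ang deg [-0.2  0.3  7.1]
clock: 12.05
eef_pos: [555.9, 255.8, 250.2]
tool_rot: [-3.141, 0.006, -0.136]
force: [-0.4, -0.9, 0.1]
width: 85.2
t 12.05 tcp [555.9 255.8 250.2] yaw -0.136 w 85.2 F [-0.4 -0.9  0.1]
travel cm [ 0.17 -0.23 15.32] ang deg [-0.   0.4 -0.2]
tool_probe [([559.7, 263.0, 68.4], 0.85)]
tool_drill [([542.4, 183.0, 65.6], 0.62), ([573.5, 383.0, 2.3], 0.43)]
tool_face [([531.9, 106.5, 66.6], 0.61)]
```

View pics/w4.png

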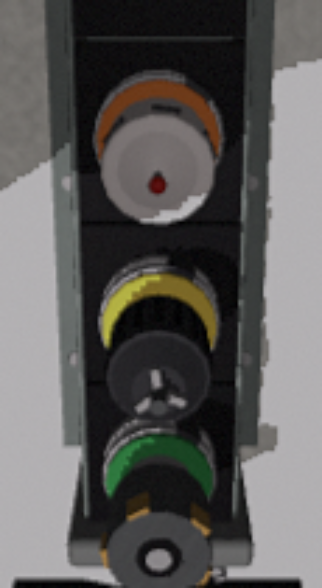

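Probe top centre is at crop (158,168), drill top at (158,375), and face mill top at (157,556).

Run:
```python
from h import *
im=ctrl.get_image('wrist')
for n,u,z in [('probe',(158,168),132),('drill',(158,375),130),('face',(157,556),134)]: print(n,ray(im,(u[0]/2.8+200,u[1]/2.8+120),z).round(1))
go([557.5,260,96],-.133)
```

```text
probe [556.8 261.3]
drill [546.  181.5]
face [535.  103.8]
t 12.3 tcp [556.1 257.  250.9] yaw -0.136 w 85.3 F [-0.7 -0.  -0.5]
travel cm [ 0.18 -0.28 15.49] ang deg [-0.1  0.3 -0.1]
```

```bash
python3 -m creep '[{"hand":1,"travel":[0.1,-0.3,4],"angular":[0,0,0]},{"hand":1,"travel":[0.1,-0.3,8],"angular":[0,0,0]},{"hand":1,"travel":[0.1,-0.3,12],"angular":[0,0,0]},{"hand":1,"travel":[0.1,-0.3,14],"angular":[0,0,0]},{"hand":1,"travel":[0.1,-0.3,15.5],"angular":[0,0,0]},{"hand":1,"travel":[0.1,-0.3,15.5],"angular":[0,0,0]},{"hand":1,"travel":[0.1,-0.3,15.5],"angular":[0,0,0]},{"hand":0,"travel":[0.1,-0.3,15.5],"angular":[0,0,0]},{"hand":0,"travel":[0.1,-0.3,15.5],"angular":[0,0,0]},{"hand":0,"travel":[0.1,-0.3,15.5],"angular":[0,0,0]},{"hand":0,"travel":[0.1,-0.3,15.5],"angular":[0,0,0]},{"hand":0,"travel":[0.1,-0.3,15.5],"angular":[0,0,0]},{"hand":0,"travel":[0.1,-0.3,15.5],"angular":[0,0,0]},{"hand":0,"travel":[0.1,-0.3,15.5],"angular":[0,0,0]},{"hand":0,"travel":[0.1,-0.3,15.5],"angular":[0,0,0]}]'
python3 -m creep '[{"hand":0,"travel":[0,0,-1],"angular":[0,0,0]},{"hand":0,"travel":[0,0,-3],"angular":[0,0,0]},{"hand":0,"travel":[0,0,-6],"angular":[0,0,0]},{"hand":0,"travel":[0,0,-9],"angular":[0,0,0]},{"hand":0,"travel":[0,0,-13],"angular":[0,0,0]},{"hand":0,"travel":[0,0,-16.5],"angular":[0,0,0]},{"hand":0,"travel":[0,0,-16.5],"angular":[0,0,0]},{"hand":0,"travel":[0,0,-16.5],"angular":[0,0,0]}]'
python3 -c "
from h import *
go([501.2,-192.5,262],-.011)"
```

```text
clock: 13.8
eef_pos: [556.9, 260.5, 97.0]
tool_rot: [-3.138, 0.005, -0.135]
force: [-2.4, 0.4, 5.7]
width: 38.8
clock: 14.6
eef_pos: [557.3, 259.9, 262.3]
tool_rot: [-3.138, 0.005, -0.135]
force: [-0.6, -0.1, -4.6]
width: 38.5
t 14.6 tcp [557.3 259.9 262.3] yaw -0.135 w 38.5 F [-0.6 -0.1 -4.6]
travel cm [ 0.55 45.58 -0.15] ang deg [-0.2  0.3 -7.1]
```

```bash
python3 -m creep '[{"hand":0,"travel":[0,2,0],"angular":[0,0,0]},{"hand":0,"travel":[0.1,5,0],"angular":[0,0,-1]},{"hand":0,"travel":[0.1,9,0],"angular":[0,0,-1]},{"hand":0,"travel":[0.2,13,0],"angular":[0,0,-2]},{"hand":0,"travel":[0.2,17,0],"angular":[0,0,-3]},{"hand":0,"travel":[0.3,21,0],"angular":[0,0,-3]},{"hand":0,"travel":[0.3,25,0],"angular":[0,0,-4]},{"hand":0,"travel":[0.4,29,0],"angular":[0,0,-5]},{"hand":0,"travel":[0.4,33,0],"angular":[0,0,-5]},{"hand":0,"travel":[0.5,37,0],"angular":[0,0,-6]},{"hand":0,"travel":[0.5,41,0],"angular":[0,0,-7]},{"hand":0,"travel":[0.55,44,0],"angular":[0,0,-7.1]},{"hand":0,"travel":[0.55,45.6,0],"angular":[0,0,-7.1]},{"hand":0,"travel":[0.55,45.6,0],"angular":[0,0,-7.1]},{"hand":0,"travel":[0.55,45.6,0],"angular":[0,0,-7.1]},{"hand":0,"travel":[0.55,45.6,0],"angular":[0,0,-7.1]}]'
python3 - <<'E'
from h import *
go([501.2,-192.5,97],-.011)
im=ctrl.get_image('wrist');cv2.imwrite('pics/w5.png',im['frame'][:,:,::-1])
E
```

```text
clock: 16.2
eef_pos: [501.0, -190.7, 259.5]
tool_rot: [-3.135, 0.006, -0.009]
force: [0.0, 0.6, -3.6]
width: 38.8
t 16.2 tcp [ 501.  -190.7  259.5] yaw -0.009 w 38.8 F [ 0.   0.6 -3.6]
travel cm [ 0.12  0.28 16.25] ang deg [-0.4  0.4  0.1]
```

View pics/w5.png

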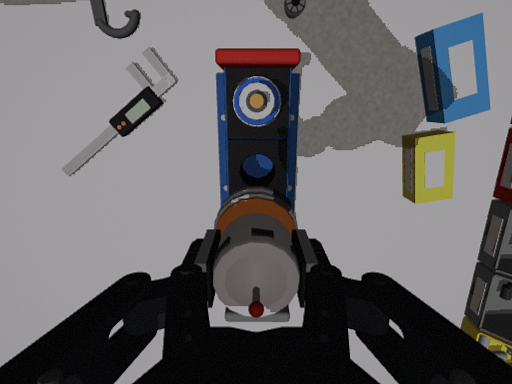

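Probe is held upright at (257,265), hole 2 at (257,167) is free, and the mill is centred at (257,101).

```bash
python3 -m creep '[{"hand":0,"travel":[0.1,0.25,2],"angular":[-0.4,0.4,0]},{"hand":0,"travel":[0.1,0.25,5],"angular":[-0.4,0.4,0]},{"hand":0,"travel":[0.1,0.25,8],"angular":[-0.4,0.4,0]},{"hand":0,"travel":[0.1,0.25,9],"angular":[-0.4,0.4,0]},{"hand":0,"travel":[0.1,0.25,10],"angular":[-0.4,0.4,0]},{"hand":0,"travel":[0.1,0.25,11],"angular":[-0.4,0.4,0]},{"hand":0,"travel":[0.1,0.25,12],"angular":[-0.4,0.4,0]},{"hand":0,"travel":[0.1,0.25,13],"angular":[-0.4,0.4,0]},{"hand":0,"travel":[0.1,0.25,14],"angular":[-0.4,0.4,0]},{"hand":0,"travel":[0.1,0.25,15],"angular":[-0.4,0.4,0]},{"hand":0,"travel":[0.1,0.25,15.7],"angular":[-0.4,0.4,0]},{"hand":0,"travel":[0.1,0.25,16],"angular":[-0.4,0.4,0]},{"hand":0,"travel":[0.1,0.25,16.2],"angular":[-0.4,0.4,0]},{"hand":0,"travel":[0.1,0.25,16.2],"angular":[-0.4,0.4,0]}]'
```

```text
clock: 17.65
eef_pos: [501.3, -192.4, 97.8]
tool_rot: [3.14, -0.001, -0.009]
force: [-0.1, 1.1, -4.7]
width: 38.6
```

```bash
python3 -m creep '[{"hand":0,"travel":[0,0,0.1],"angular":[0,0,0]},{"hand":0,"travel":[0,0,0.2],"angular":[0,0,0]},{"hand":0,"travel":[0,0,0.25],"angular":[0,0,0]},{"hand":0,"travel":[0,0,0.25],"angular":[0,0,0]}]'
```

```text
clock: 18.05
eef_pos: [501.7, -192.8, 96.8]
tool_rot: [3.14, -0.003, -0.009]
force: [-2.1, -0.5, 8.4]
width: 38.2
```

Seated. I'll release and go back for the drill.

```bash
python3 -m creep '[{"hand":1,"travel":[0,0,0],"angular":[0,0,0]},{"hand":1,"travel":[0,0,0],"angular":[0,0,0]},{"hand":1,"travel":[0,0,0],"angular":[0,0,0]},{"hand":1,"travel":[0,0,0],"angular":[0,0,0]},{"hand":1,"travel":[0,0,0],"angular":[0,0,0]},{"hand":1,"travel":[0,0,0],"angular":[0,0,0]},{"hand":1,"travel":[0,0,-2],"angular":[0,0,0]},{"hand":1,"travel":[0,0,-5],"angular":[0,0,0]},{"hand":1,"travel":[0,0,-9],"angular":[0,0,0]},{"hand":1,"travel":[0,0,-13],"angular":[0,0,0]},{"hand":1,"travel":[0,0,-15.5],"angular":[0,0,0]},{"hand":1,"travel":[0,0,-15.5],"angular":[0,0,0]},{"hand":1,"travel":[0,0,-15.5],"angular":[0,0,0]}]'
python3 -c "
from h import *
go([546.5,180.5,251],-.133)"
```

```text
clock: 19.35
eef_pos: [501.2, -192.4, 251.9]
tool_rot: [3.141, -0.004, -0.009]
force: [-1.1, -0.1, -0.8]
width: 85.6
t 19.35 tcp [ 501.2 -192.4  251.9] yaw -0.009 w 85.6 F [-1.1 -0.1 -0.8]
travel cm [  4.19 -37.33   0.07] ang deg [ 0.  -0.2  7.1]
```

```bash
python3 -m creep '[{"hand":1,"travel":[0.6,-5,0],"angular":[0,0,1]},{"hand":1,"travel":[1.2,-10,0],"angular":[0,0,2]},{"hand":1,"travel":[1.8,-15,0],"angular":[0,0,3]},{"hand":1,"travel":[2.4,-20,0],"angular":[0,0,4]},{"hand":1,"travel":[3,-25,0],"angular":[0,0,5]},{"hand":1,"travel":[3.5,-30,0],"angular":[0,0,6]},{"hand":1,"travel":[4,-35,0],"angular":[0,0,7]},{"hand":1,"travel":[4.2,-37.3,0],"angular":[0,-0.2,7.1]},{"hand":1,"travel":[4.2,-37.3,0],"angular":[0,-0.2,7.1]},{"hand":1,"travel":[4.2,-37.3,0],"angular":[0,-0.2,7.1]},{"hand":1,"travel":[4.2,-37.3,0],"angular":[0,-0.2,7.1]},{"hand":1,"travel":[4.2,-37.3,0],"angular":[0,-0.2,7.1]}]'
python3 - <<'E'
from h import *
go([546.5,180.5,96],-.133)
im=ctrl.get_image('wrist')
cv2.imwrite('pics/w6.png',cv2.resize(im['frame'][120:330,200:315,::-1],None,fx=2.8,fy=2.8))
E
```

```text
clock: 20.55
eef_pos: [546.5, 178.3, 251.4]
tool_rot: [3.14, 0.0, -0.136]
force: [0.4, 0.3, -0.4]
width: 85.3
t 20.55 tcp [546.5 178.3 251.4] yaw -0.136 w 85.3 F [ 0.4  0.3 -0.4]
travel cm [-0.03 -0.25 15.54] ang deg [ 0.1  0.  -0.2]
```

View pics/w6.png

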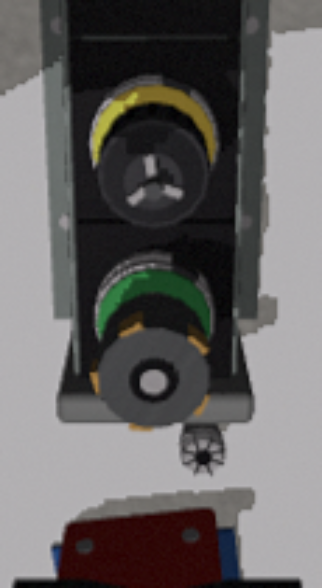

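Drill top is centred at (153,172) and face mill top at (153,375), both matching the earlier estimates.

```bash
python3 -m creep '[{"hand":1,"travel":[-0.05,-0.25,4],"angular":[0,0,0]},{"hand":1,"travel":[-0.05,-0.25,8],"angular":[0,0,0]},{"hand":1,"travel":[-0.05,-0.25,12],"angular":[0,0,0]},{"hand":1,"travel":[-0.05,-0.25,14],"angular":[0,0,0]},{"hand":1,"travel":[-0.05,-0.25,15.5],"angular":[0,0,0]},{"hand":1,"travel":[-0.05,-0.25,15.5],"angular":[0,0,0]},{"hand":1,"travel":[-0.05,-0.25,15.5],"angular":[0,0,0]},{"hand":0,"travel":[-0.05,-0.25,15.5],"angular":[0,0,0]},{"hand":0,"travel":[-0.05,-0.25,15.5],"angular":[0,0,0]},{"hand":0,"travel":[-0.05,-0.25,15.5],"angular":[0,0,0]},{"hand":0,"travel":[-0.05,-0.25,15.5],"angular":[0,0,0]},{"hand":0,"travel":[-0.05,-0.25,15.5],"angular":[0,0,0]},{"hand":0,"travel":[-0.05,-0.25,15.5],"angular":[0,0,0]},{"hand":0,"travel":[-0.05,-0.25,15.5],"angular":[0,0,0]},{"hand":0,"travel":[-0.05,-0.25,15.5],"angular":[0,0,0]}]'
python3 -m creep '[{"hand":0,"travel":[0,0,-1],"angular":[0,0,0]},{"hand":0,"travel":[0,0,-3],"angular":[0,0,0]},{"hand":0,"travel":[0,0,-6],"angular":[0,0,0]},{"hand":0,"travel":[0,0,-9],"angular":[0,0,0]},{"hand":0,"travel":[0,0,-13],"angular":[0,0,0]},{"hand":0,"travel":[0,0,-16.5],"angular":[0,0,0]},{"hand":0,"travel":[0,0,-16.5],"angular":[0,0,0]},{"hand":0,"travel":[0,0,-16.5],"angular":[0,0,0]}]'
python3 -c "
from h import *
go([500.5,-270.5,262],-.011)"
```

```text
clock: 22.1
eef_pos: [546.4, 181.1, 97.6]
tool_rot: [3.141, -0.0, -0.136]
force: [-1.4, 0.8, 5.9]
width: 39.1
clock: 22.9
eef_pos: [545.6, 181.3, 262.5]
tool_rot: [3.141, 0.001, -0.135]
force: [-1.2, 1.0, -6.3]
width: 38.6
t 22.9 tcp [545.6 181.3 262.5] yaw -0.135 w 38.6 F [-1.2  1.  -6.3]
travel cm [ 1.63 45.37  0.07] ang deg [ 0.   0.  -7.1]
```

```bash
python3 -m creep '[{"hand":0,"travel":[0.1,2,0],"angular":[0,0,0]},{"hand":0,"travel":[0.2,5,0],"angular":[0,0,-1]},{"hand":0,"travel":[0.3,9,0],"angular":[0,0,-1]},{"hand":0,"travel":[0.5,13,0],"angular":[0,0,-2]},{"hand":0,"travel":[0.6,17,0],"angular":[0,0,-3]},{"hand":0,"travel":[0.8,21,0],"angular":[0,0,-3]},{"hand":0,"travel":[0.9,25,0],"angular":[0,0,-4]},{"hand":0,"travel":[1,29,0],"angular":[0,0,-5]},{"hand":0,"travel":[1.2,33,0],"angular":[0,0,-5]},{"hand":0,"travel":[1.3,37,0],"angular":[0,0,-6]},{"hand":0,"travel":[1.5,41,0],"angular":[0,0,-7]},{"hand":0,"travel":[1.6,44,0],"angular":[0,0,-7.1]},{"hand":0,"travel":[1.6,45.4,0],"angular":[0,0,-7.1]},{"hand":0,"travel":[1.6,45.4,0],"angular":[0,0,-7.1]},{"hand":0,"travel":[1.6,45.4,0],"angular":[0,0,-7.1]},{"hand":0,"travel":[1.6,45.4,0],"angular":[0,0,-7.1]}]'
python3 -c "
from h import *
go([500.5,-270.5,98],-.011)"
```

```text
clock: 24.5
eef_pos: [500.5, -268.1, 261.7]
tool_rot: [-3.139, 0.002, -0.009]
force: [0.6, 0.5, -6.3]
width: 38.5
t 24.5 tcp [ 500.5 -268.1  261.7] yaw -0.009 w 38.5 F [ 0.6  0.5 -6.3]
travel cm [ 0.04  0.28 16.37] ang deg [-0.1  0.1  0.1]
```

```bash
python3 -m creep '[{"hand":0,"travel":[0,0.25,2],"angular":[0,0,0]},{"hand":0,"travel":[0,0.25,5],"angular":[0,0,0]},{"hand":0,"travel":[0,0.25,8],"angular":[0,0,0]},{"hand":0,"travel":[0,0.25,9],"angular":[0,0,0]},{"hand":0,"travel":[0,0.25,10],"angular":[0,0,0]},{"hand":0,"travel":[0,0.25,11],"angular":[0,0,0]},{"hand":0,"travel":[0,0.25,12],"angular":[0,0,0]},{"hand":0,"travel":[0,0.25,13],"angular":[0,0,0]},{"hand":0,"travel":[0,0.25,14],"angular":[0,0,0]},{"hand":0,"travel":[0,0.25,15],"angular":[0,0,0]},{"hand":0,"travel":[0,0.25,15.7],"angular":[0,0,0]},{"hand":0,"travel":[0,0.25,16.1],"angular":[0,0,0]},{"hand":0,"travel":[0,0.25,16.3],"angular":[0,0,0]},{"hand":0,"travel":[0,0.25,16.3],"angular":[0,0,0]}]'
```

```text
clock: 25.9
eef_pos: [500.1, -270.3, 98.6]
tool_rot: [-3.139, 0.002, -0.009]
force: [-0.5, -0.0, -6.1]
width: 38.7
```

```bash
python3 -m creep '[{"hand":0,"travel":[0,0,0.1],"angular":[0,0,0]},{"hand":0,"travel":[0,0,0.2],"angular":[0,0,0]},{"hand":0,"travel":[0,0,0.25],"angular":[0,0,0]},{"hand":0,"travel":[0,0,0.25],"angular":[0,0,0]}]'
```

```text
clock: 26.3
eef_pos: [500.5, -270.5, 97.6]
tool_rot: [-3.14, 0.001, -0.009]
force: [-2.4, 2.5, 4.6]
width: 38.6
```

```bash
python3 -m creep '[{"hand":1,"travel":[0,0,0.05],"angular":[0,0,0]},{"hand":1,"travel":[0,0,0],"angular":[0,0,0]},{"hand":1,"travel":[0,0,0],"angular":[0,0,0]},{"hand":1,"travel":[0,0,0],"angular":[0,0,0]},{"hand":1,"travel":[0,0,0],"angular":[0,0,0]},{"hand":1,"travel":[0,0,0],"angular":[0,0,0]},{"hand":1,"travel":[0,0,-2],"angular":[0,0,0]},{"hand":1,"travel":[0,0,-5],"angular":[0,0,0]},{"hand":1,"travel":[0,0,-9],"angular":[0,0,0]},{"hand":1,"travel":[0,0,-13],"angular":[0,0,0]},{"hand":1,"travel":[0,0,-15.5],"angular":[0,0,0]},{"hand":1,"travel":[0,0,-15.5],"angular":[0,0,0]},{"hand":1,"travel":[0,0,-15.5],"angular":[0,0,0]}]'
python3 -c "
from h import *
go([535.5,103,251],-.133)"
```

```text
clock: 27.6
eef_pos: [500.6, -270.7, 252.7]
tool_rot: [-3.139, 0.0, -0.009]
force: [0.0, 0.5, 0.1]
width: 85.3
t 27.6 tcp [ 500.6 -270.7  252.7] yaw -0.009 w 85.3 F [0.  0.5 0.1]
travel cm [  3.17 -37.39   0.25] ang deg [-0.1  0.   7.1]
```

```bash
python3 -m creep '[{"hand":1,"travel":[0.4,-5,0],"angular":[0,0,1]},{"hand":1,"travel":[0.8,-10,0],"angular":[0,0,2]},{"hand":1,"travel":[1.2,-15,0],"angular":[0,0,3]},{"hand":1,"travel":[1.7,-20,0],"angular":[0,0,4]},{"hand":1,"travel":[2.1,-25,0],"angular":[0,0,5]},{"hand":1,"travel":[2.5,-30,0],"angular":[0,0,6]},{"hand":1,"travel":[3,-35,0],"angular":[0,0,7]},{"hand":1,"travel":[3.2,-37.4,0],"angular":[0,0,7.1]},{"hand":1,"travel":[3.2,-37.4,0],"angular":[0,0,7.1]},{"hand":1,"travel":[3.2,-37.4,0],"angular":[0,0,7.1]},{"hand":1,"travel":[3.2,-37.4,0],"angular":[0,0,7.1]},{"hand":1,"travel":[3.2,-37.4,0],"angular":[0,0,7.1]}]'
python3 - <<'E'
from h import *
go([535.5,103,98],-.133)
im=ctrl.get_image('wrist')
cv2.imwrite('pics/w7.png',cv2.resize(im['frame'][120:330,200:315,::-1],None,fx=2.8,fy=2.8))
E
```

```text
clock: 28.8
eef_pos: [535.6, 101.2, 253.2]
tool_rot: [-3.14, 0.001, -0.135]
force: [0.7, 0.3, -0.5]
width: 85.4
t 28.8 tcp [535.6 101.2 253.2] yaw -0.135 w 85.4 F [ 0.7  0.3 -0.5]
travel cm [-0.02 -0.16 15.52] ang deg [-0.1  0.  -0.1]
```

View pics/w7.png

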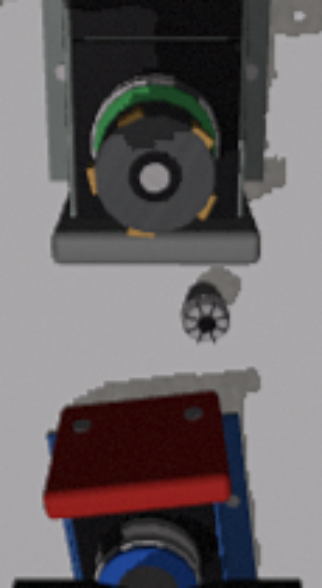

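Face mill top is centred at (154,173), close to the plan.

```bash
python3 -m creep '[{"hand":1,"travel":[-0.05,-0.2,4],"angular":[0,0,0]},{"hand":1,"travel":[-0.05,-0.2,8],"angular":[0,0,0]},{"hand":1,"travel":[-0.05,-0.2,12],"angular":[0,0,0]},{"hand":1,"travel":[-0.05,-0.2,14],"angular":[0,0,0]},{"hand":1,"travel":[-0.05,-0.2,15.5],"angular":[0,0,0]},{"hand":1,"travel":[-0.05,-0.2,15.5],"angular":[0,0,0]},{"hand":1,"travel":[-0.05,-0.2,15.5],"angular":[0,0,0]},{"hand":0,"travel":[-0.05,-0.2,15.5],"angular":[0,0,0]},{"hand":0,"travel":[-0.05,-0.2,15.5],"angular":[0,0,0]},{"hand":0,"travel":[-0.05,-0.2,15.5],"angular":[0,0,0]},{"hand":0,"travel":[-0.05,-0.2,15.5],"angular":[0,0,0]},{"hand":0,"travel":[-0.05,-0.2,15.5],"angular":[0,0,0]},{"hand":0,"travel":[-0.05,-0.2,15.5],"angular":[0,0,0]},{"hand":0,"travel":[-0.05,-0.2,15.5],"angular":[0,0,0]},{"hand":0,"travel":[-0.05,-0.2,15.5],"angular":[0,0,0]}]'
python3 -m creep '[{"hand":0,"travel":[0,0,-1],"angular":[0,0,0]},{"hand":0,"travel":[0,0,-3],"angular":[0,0,0]},{"hand":0,"travel":[0,0,-6],"angular":[0,0,0]},{"hand":0,"travel":[0,0,-9],"angular":[0,0,0]},{"hand":0,"travel":[0,0,-13],"angular":[0,0,0]},{"hand":0,"travel":[0,0,-16.5],"angular":[0,0,0]},{"hand":0,"travel":[0,0,-16.5],"angular":[0,0,0]},{"hand":0,"travel":[0,0,-16.5],"angular":[0,0,0]}]'
python3 -c "
from h import *
go([499.7,-348.3,262],-.011)"
```

```text
clock: 30.35
eef_pos: [535.5, 103.9, 99.4]
tool_rot: [-3.139, -0.0, -0.135]
force: [-3.2, -0.1, 5.9]
width: 41.7
clock: 31.15
eef_pos: [534.4, 103.8, 263.8]
tool_rot: [-3.139, 0.001, -0.135]
force: [0.1, -0.7, -9.0]
width: 42.0
t 31.15 tcp [534.4 103.8 263.8] yaw -0.135 w 42.0 F [ 0.1 -0.7 -9. ]
travel cm [ 2.63 45.26  0.07] ang deg [-0.1  0.1 -7.1]
```

```bash
python3 -m creep '[{"hand":0,"travel":[0.1,2,0],"angular":[0,0,0]},{"hand":0,"travel":[0.3,5,0],"angular":[0,0,-1]},{"hand":0,"travel":[0.5,9,0],"angular":[0,0,-1]},{"hand":0,"travel":[0.8,13,0],"angular":[0,0,-2]},{"hand":0,"travel":[1,17,0],"angular":[0,0,-3]},{"hand":0,"travel":[1.2,21,0],"angular":[0,0,-3]},{"hand":0,"travel":[1.5,25,0],"angular":[0,0,-4]},{"hand":0,"travel":[1.7,29,0],"angular":[0,0,-5]},{"hand":0,"travel":[1.9,33,0],"angular":[0,0,-5]},{"hand":0,"travel":[2.2,37,0],"angular":[0,0,-6]},{"hand":0,"travel":[2.4,41,0],"angular":[0,0,-7]},{"hand":0,"travel":[2.6,44,0],"angular":[0,0,-7.1]},{"hand":0,"travel":[2.6,45.3,0],"angular":[0,0,-7.1]},{"hand":0,"travel":[2.6,45.3,0],"angular":[0,0,-7.1]},{"hand":0,"travel":[2.6,45.3,0],"angular":[0,0,-7.1]},{"hand":0,"travel":[2.6,45.3,0],"angular":[0,0,-7.1]}]'
python3 -c "
from h import *
go([499.7,-348.3,100],-.011)
cv2.imwrite('pics/w8.png',ctrl.get_image('wrist')['frame'][:,:,::-1])"
```

```text
clock: 32.75
eef_pos: [499.7, -345.9, 261.4]
tool_rot: [-3.136, 0.002, -0.008]
force: [1.1, -0.1, -7.8]
width: 41.9
t 32.75 tcp [ 499.7 -345.9  261.4] yaw -0.008 w 41.9 F [ 1.1 -0.1 -7.8]
travel cm [ 0.04  0.33 16.14] ang deg [-0.3  0.1  0.2]
```

View pics/w8.png

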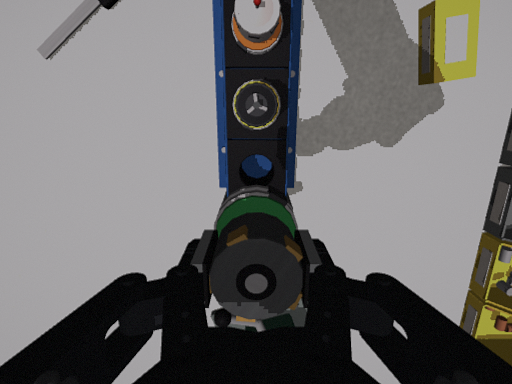

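Probe (257,30) and drill (256,104) are seated. The last hole at (257,167) sits as it did for the earlier tools, and the face mill is held upright.

```bash
python3 -m creep '[{"hand":0,"travel":[0,0.25,2],"angular":[-0.3,0,0]},{"hand":0,"travel":[0,0.25,5],"angular":[-0.3,0,0]},{"hand":0,"travel":[0,0.25,8],"angular":[-0.3,0,0]},{"hand":0,"travel":[0,0.25,9],"angular":[-0.3,0,0]},{"hand":0,"travel":[0,0.25,10],"angular":[-0.3,0,0]},{"hand":0,"travel":[0,0.25,11],"angular":[-0.3,0,0]},{"hand":0,"travel":[0,0.25,12],"angular":[-0.3,0,0]},{"hand":0,"travel":[0,0.25,13],"angular":[-0.3,0,0]},{"hand":0,"travel":[0,0.25,14],"angular":[-0.3,0,0]},{"hand":0,"travel":[0,0.25,15],"angular":[-0.3,0,0]},{"hand":0,"travel":[0,0.25,15.7],"angular":[-0.3,0,0]},{"hand":0,"travel":[0,0.25,16],"angular":[-0.3,0,0]},{"hand":0,"travel":[0,0.25,16.1],"angular":[-0.3,0,0]},{"hand":0,"travel":[0,0.25,16.1],"angular":[-0.3,0,0]}]'
```

```text
clock: 34.2
eef_pos: [499.7, -348.1, 101.0]
tool_rot: [3.141, 0.002, -0.008]
force: [0.6, 0.5, -8.2]
width: 41.9
```

```bash
python3 -m creep '[{"hand":0,"travel":[0,0,0.1],"angular":[0,0,0]},{"hand":0,"travel":[0,0,0.2],"angular":[0,0,0]},{"hand":0,"travel":[0,0,0.25],"angular":[0,0,0]},{"hand":0,"travel":[0,0,0.25],"angular":[0,0,0]}]'
```

```text
clock: 34.6
eef_pos: [500.0, -348.5, 99.5]
tool_rot: [3.14, 0.0, -0.008]
force: [-0.9, 1.2, 1.2]
width: 41.5
```

Contact is building. I'll press about 1 mm more, then release and rise.

```bash
python3 -m creep '[{"hand":0,"travel":[0,0,0.15],"angular":[0,0,0]},{"hand":0,"travel":[0,0,0.15],"angular":[0,0,0]},{"hand":1,"travel":[0,0,0.1],"angular":[0,0,0]},{"hand":1,"travel":[0,0,0.1],"angular":[0,0,0]},{"hand":1,"travel":[0,0,0.1],"angular":[0,0,0]},{"hand":1,"travel":[0,0,0.1],"angular":[0,0,0]},{"hand":1,"travel":[0,0,0],"angular":[0,0,0]},{"hand":1,"travel":[0,0,0],"angular":[0,0,0]},{"hand":1,"travel":[0,0,-2],"angular":[0,0,0]},{"hand":1,"travel":[0,0,-5],"angular":[0,0,0]},{"hand":1,"travel":[0,0,-9],"angular":[0,0,0]},{"hand":1,"travel":[0,0,-13],"angular":[0,0,0]},{"hand":1,"travel":[0,0,-15.5],"angular":[0,0,0]},{"hand":1,"travel":[0,0,-15.5],"angular":[0,0,0]},{"hand":1,"travel":[0,-10,-15.5],"angular":[0,0,0]},{"hand":1,"travel":[0,-10,-15.5],"angular":[0,0,0]},{"hand":1,"travel":[0,-10,-15.5],"angular":[0,0,0]},{"hand":1,"travel":[0,-10,-15.5],"angular":[0,0,0]}]'
python3 - <<'E'
from h import *
im=ctrl.get_image('wrist');cv2.imwrite('pics/w9.png',im['frame'][:,:,::-1])
it=ctrl.get_image('scene');cv2.imwrite('pics/s9.png',cv2.resize(it['frame'][80:210,165:295,::-1],None,fx=4,fy=4,interpolation=cv2.INTER_CUBIC))
for c in('wrist','scene'):
  for n in ['mill','probe','drill','face']: print(c,n,[(np.round(r['at'],1).tolist(),round(r['confidence'],2)) for r in ctrl.spot_point(c,'tool_'+n)[:1]])
E
```

```text
clock: 36.4
eef_pos: [501.0, -246.4, 253.6]
tool_rot: [3.141, 0.002, -0.005]
force: [-0.0, -1.3, -0.4]
width: 85.6
wrist mill [([499.4, -117.4, 70.7], 0.96)]
wrist probe [([501.9, -192.9, 67.7], 0.78)]
wrist drill [([501.0, -270.6, 65.7], 0.84)]
wrist face [([498.9, -347.4, 68.3], 0.69)]
scene mill [([502.0, -116.0, 65.9], 0.64)]
scene probe [([497.9, -196.6, 65.0], 0.71)]
scene drill [([498.3, -272.6, 66.1], 0.72)]
scene face [([496.2, -349.2, 67.4], 0.86)]
```

View pics/w9.png

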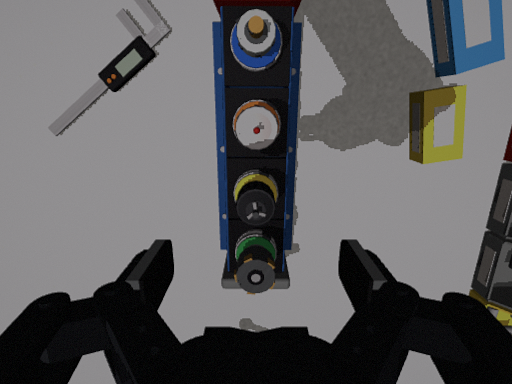

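View pics/s9.png

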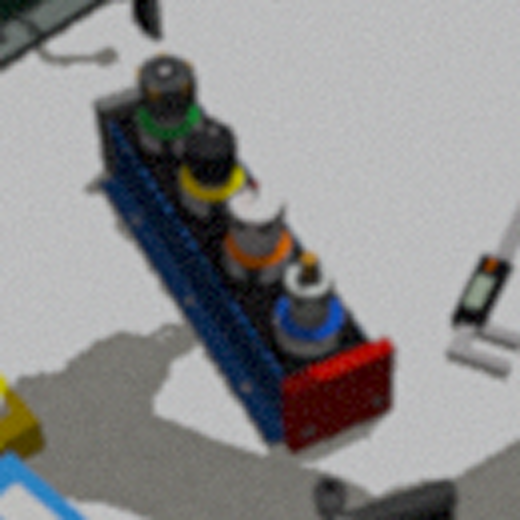

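The wrist view shows blue (257,35), orange (257,125), yellow (256,195) and green (256,265) in order from the red cap. The scene crop shows all four upright with their flanges down. Handing in.

```bash
python3 -c "
from cell import ctrl
print(ctrl.finish_job(), ctrl.read_state()['clock'])"
```

```text
the job is handed in; nothing more can be done
the job is handed in; nothing more can be done
```

All four tools are in the blue carrier in the rack's order, counted from the red cap: mill, probe, drill, face mill. The job was handed in after about 37 s of the 128 s allowed; no verdict was reported.

- **Placing:** I lowered each tool until the wrist force showed its flange touching the sleeve, then let go and raised the gripper clear. The face mill's contact force was only about 1 N, so I lowered it roughly 1.5 mm further before releasing; I did not read the force again after that.
- **Last checks:** In the wrist and scene pictures all four tools stand upright with their flanges down, and the gripper is open and clear of them. The wrist camera network puts them at y = -117, -193, -271 and -347 mm, with origins about 66–71 mm above the counter. That is within about 3 mm of the sleeve middles I worked out.
- **Disagreement:** The scene camera network differs from the wrist camera by up to about 4 mm sideways. That is within its stated accuracy and inside the 10 mm tolerance.

No check failed.

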